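# Put the cutting boards back in their own colour slots

## Task

Three cutting boards in the drying rack stand in one another's slots: put the red, the yellow and the green board each into the slot whose clip has its own colour, standing fully down on the rack and roughly centred along it; the slot with the grey clip is free for parking a board on the way. Leave the blue board where it stands, and set each board down before letting go of it, do not drop it.

Things in the scene. Friction and masses are not known exactly. Their poses are not given: they have to be found in the camera images.
- board_red: Red plastic board on its long edge: 220 long (own x), 12 thick (y), 120 mm high (z), 0.3 kg, hand hole near one end. Origin: middle of its lower edge; racked, that is 18 mm above the table and the top edge at z = 0.138. Pinch the top edge from above across the 12 mm at mid length, at most 30 mm down; boards are 65 mm apart, so open only about 40 mm. Starts in the slot of the yellow clip (wrong).
- board_yellow: Yellow plastic board on its long edge: 220 long (own x), 12 thick (y), 120 mm high (z), 0.3 kg, hand hole near one end. Origin: middle of its lower edge; racked, that is 18 mm above the table and the top edge at z = 0.138. Pinch the top edge from above across the 12 mm at mid length, at most 30 mm down; boards are 65 mm apart, so open only about 40 mm. Starts in the slot of the green clip (wrong).
- board_green: Green plastic board on its long edge: 220 long (own x), 12 thick (y), 120 mm high (z), 0.3 kg, hand hole near one end. Origin: middle of its lower edge; racked, that is 18 mm above the table and the top edge at z = 0.138. Pinch the top edge from above across the 12 mm at mid length, at most 30 mm down; boards are 65 mm apart, so open only about 40 mm. Starts in the slot of the red clip (wrong).
- board_blue: Blue plastic board on its long edge: 220 long (own x), 12 thick (y), 120 mm high (z), 0.3 kg, hand hole near one end. Origin: middle of its lower edge; racked, that is 18 mm above the table and the top edge at z = 0.138. Pinch the top edge from above across the 12 mm at mid length, at most 30 mm down; boards are 65 mm apart, so open only about 40 mm. Already in its own slot.
- clip_red: Red plastic clip, 36 mm wide, 22 mm deep, on the front rail of the rack at one of its five slots. Its origin is not at the clip but at the middle of that slot, 145 mm behind it and 18 mm above the table, where the origin of a seated board belongs; x runs along the slot away from the clip, y across it, z up.
- clip_yellow: Yellow plastic clip, 36 mm wide, 22 mm deep, on the front rail of the rack at one of its five slots. Its origin is not at the clip but at the middle of that slot, 145 mm behind it and 18 mm above the table, where the origin of a seated board belongs; x runs along the slot away from the clip, y across it, z up.
- clip_green: Green plastic clip, 36 mm wide, 22 mm deep, on the front rail of the rack at one of its five slots. Its origin is not at the clip but at the middle of that slot, 145 mm behind it and 18 mm above the table, where the origin of a seated board belongs; x runs along the slot away from the clip, y across it, z up.
- clip_blue: Blue plastic clip, 36 mm wide, 22 mm deep, on the front rail of the rack at one of its five slots. Its origin is not at the clip but at the middle of that slot, 145 mm behind it and 18 mm above the table, where the origin of a seated board belongs; x runs along the slot away from the clip, y across it, z up.
- clip_spare: Grey plastic clip, 36 mm wide, 22 mm deep, on the front rail of the rack at one of its five slots. Its origin is not at the clip but at the middle of that slot, 145 mm behind it and 18 mm above the table, where the origin of a seated board belongs; x runs along the slot away from the clip, y across it, z up. This slot is the spare one and is empty at the start.
- board_rack: Fixed steel wire rack, 330 (y) x 263 mm (x), origin on the table under its middle slot; five slots along x at y = -130, -65, 0, 65, 130 mm, clips at their -x ends in any order. Boards stand on two rails 18 mm above the table between pairs of hoops up to z = 0.087; slots are 19 mm wide inside, 31 mm at the top. To pass over the others a board's lower edge must be above z = 0.145.

How it is judged:
By the outcome, as a careful person would: the job done as asked, in the order asked, and still so for the second after the job is handed in, with the robot touching nothing.
It also fails if it takes over 104 s, if anything falls off the work surface, if the arm or the gripper's body presses on something with over 40 N, if the wrist force passes 120 N, or if a joint passes its speed limit or range.

## Robot

A 7-joint arm with a two-finger parallel gripper is mounted at the origin on the work surface; the furniture and walls round the work are solid. World frame = base frame: x ahead of the robot, y to its left, z up, the work surface at z = 0. Lengths are in m, angles in degrees, forces in N, time in s.
With the tool pointing down it reaches from about 0.4 to 0.9 m from the base axis. Payload 5.5 kg.
Tool frame: the origin (TCP) lies midway between the tips of the shut fingers; the grasp point (between the pads) lies 19 mm behind it (env.grip_point_offset is the distance from the TCP to the grasp point, in m); z points along the fingers, y is the line along which they close (so a half turn about z gives the same grasp; the last joint's range is limited). The gripper opens to 92 mm and grips with 3 to 60 N. Pads are 19 mm wide; open, the fingers measure 130 mm over their backs; the gripper's body (75 mm by 190 mm) begins 47 mm behind the grasp point.
Start: joints at [-50.122, 28.699, -24.465, 88.831, 12.651, 65.22, -12.049], TCP at [0.273, 0.59, 0.227] pointing down, gripper open.
Joint ranges: [-164.97, 164.97], [-17.58, 116.51], [-87.97, 89.64], [11.32, 138.91], [-80.73, 260.73], [10.89, 115.49], [-147.41, 147.41]. Speed limits (degrees/s): [147.25, 147.25, 180, 180, 180, 180, 180].

## Interface

Orientations are given as [roll, pitch, yaw] about the fixed x, y, z axes, in that order (R = Rz(yaw) Ry(pitch) Rx(roll)).
In Python, from bench import env gives the robot as it stands.
- The arm moves only by the tool carry_out, never from a script. Its arguments are lists of equal length, an entry for each row: "xyz": the shift along the tool's x, y, z in units of 750 mm (1.0 is 750 mm), a list of three; "delta_rot": the turn, a rotation vector about the tool's x, y, z in units of pi/4 rad (1.0 is pi/4 rad), a list of three. A call has 1 to 8 rows; each row is the pose to reach, as a shift and turn from the pose commanded when the call began, along the tool's axes at that moment; what a row does not reach only later rows make up. A row lasts 1/12 s, in which the tool goes at most 41.7 mm and 7.16 degrees, less where a joint would pass 70% of its speed; a pose out of reach is approached as far as the arm can. A call with a number of a shift or a turn outside -1 to 1 is refused whole. A call with a gripper value outside its range is refused whole. "grip" is the closure, from -1 (fully open) to 1 (shut), set as the call begins (left out, the last holds). The fingers move at their own pace and stop on an object; the grip force is fixed at half the most. Time passes only in rows, so rows that repeat a pose let the fingers close. It gives the time, the measured TCP pose, the force, the opening and the grip force at its end, in the units of the state.
- env.get_state(): the state, without advancing time (a new reading comes with each control period).
- env.camera(name): name is "scene" or "top"; returns the picture (420x560x3 uint8, red, green, blue); there is no depth.
- env.camera_info(name): a dict with "fx", "fy", "cx", "cy" (pixels), "R" (3x3) and "t" (3): a world point X has camera coordinates R X + t. Camera axes: x right, y down, z forward; pixel columns grow to the right and rows downward; lengths in m; the calibration is good to about 2 mm. A picture is of the moment at which its call begins. camera_info takes no time and is no camera call.
- env.hand_in(): hands the job in; it is judged then, once.
Trained networks look in the newest picture that a camera, given by its name, has taken for a name from the list of things; names that differ only in an ending like _2 or _b are one class to them, and where a whole thing is asked for, a point or a joint stands for the part that bears it (a point fixed in the world has none). Each returns a list of dicts, best first, with "confidence" (0 to 1); they miss things now and then, are a little off and sometimes report something else, mostly with a low value. They report only what shows in the picture. A call takes as long as a camera call.
- env.find_in(camera, name): "bbox" ([left, top, right, bottom] in pixels, round what is visible of it).
- env.pinpoint(camera, name): "location" ([column, row] in pixels: a listed point, or the origin of a listed thing).
The state is a dict: "time": time; "q": joint angles; "joint_vel": joint speeds; "tau": joint torques, N m; "position": TCP position; "orientation": TCP orientation; "ft_force": force on the tool from outside, world axes, zero at the start; "wrist_torque": the same for the moment, N m; "opening": finger opening in m; "finger_force": force on a finger pad.
Only numpy, scipy, OpenCV 4.12 (cv2) and the standard library are available. Lean on these libraries where they do the work, as an engineer would, in place of code of your own. Each camera call takes 0.05 s, during which the arm holds its last target. There are 200 camera calls.

## Working session

There is one attempt and no reset: what is moved stays moved. The work goes in short steps, Python scripts to look and compute and a tool call to move; the robot and the scene stay as the last step left them, time stands still between calls to the robot, and variables do not carry over. Pictures are saved under pics/ and viewed, at most 14 in all, crops included, and the job is handed in when it is done.

Besides the shell and the picture viewer there is one more tool, called after "Request:" as name(argument=value, ...), one argument or row to a line, values as JSON. carry_out: Moves the arm, as the interface text tells. Its arguments: {"type":"object","properties":{"xyz":{"type":"array"},"delta_rot":{"type":"array"},"grip":{"type":"number"}},"required":["xyz","delta_rot"]}

```bash
mkdir -p pics
cat > h.py <<'E'
import numpy as np, cv2
from bench import env
def ray(cam,p,z):
    i=env.camera_info(cam);R=np.array(i["R"]);t=np.array(i["t"])
    d=R.T@np.array([(p[0]-i["cx"])/i["fx"],(p[1]-i["cy"])/i["fy"],1]);c=-R.T@t
    return c+d*(z-c[2])/d[2]
def proj(cam,X):
    i=env.camera_info(cam);c=np.array(i["R"])@np.array(X)+np.array(i["t"])
    return i["fx"]*c[0]/c[2]+i["cx"],i["fy"]*c[1]/c[2]+i["cy"]
E
python3 - <<'E'
from h import *
for c in("top","scene"):
    cv2.imwrite(f"pics/{c}0.png",env.camera(c)[:,:,::-1])
    i=env.camera_info(c);print(c,-np.array(i["R"]).T@np.array(i["t"]),i["fx"])
for n in["clip_red","clip_yellow","clip_green","clip_blue","clip_spare","board_red","board_yellow","board_green","board_blue","board_rack"]:
    for c in ("top","scene"):
        r=env.pinpoint(c,n)
        if r: print(n,c,np.round(r[0]["location"],1),round(r[0]["confidence"],2),np.round(ray(c,r[0]["location"],0.0 if n=="board_rack" else .018),4))
s=env.get_state();print({k:np.round(v,3) for k,v in s.items()})
E
```

```text
top [0.45438255 0.01852523 0.90289564] 441.71261936751256
scene [ 0.19082285 -0.38607791  0.70221182] 442.7035213024739
clip_red scene [351.7 279.4] 0.26 [ 0.5443 -0.1544  0.018 ]
clip_spare top [331.1 211.7] 0.62 [ 0.5218 -0.0953  0.018 ]
board_red top [270.6 231.7] 0.79 [0.4839 0.027  0.018 ]
board_red scene [258.6 234.6] 0.89 [0.485  0.0335 0.018 ]
board_yellow top [302.4 216.8] 0.95 [ 0.5126 -0.0374  0.018 ]
board_yellow scene [293.9 248.4] 0.67 [ 0.5135 -0.0361  0.018 ]
board_green top [362.8 207.1] 0.69 [ 0.5299 -0.1594  0.018 ]
board_green scene [353.5 278.1] 0.75 [ 0.5486 -0.1547  0.018 ]
board_blue top [329.5 212.4] 0.7 [ 0.5204 -0.0921  0.018 ]
board_blue scene [315.4 266.1] 0.78 [ 0.516  -0.0912  0.018 ]
board_rack top [299.4 220.1] 0.94 [ 0.5071 -0.0322  0.    ]
board_rack scene [290.2 252.5] 0.96 [ 0.5103 -0.0291  0.    ]
{'time': np.float64(1.1), 'q': array([-50.121,  28.698, -24.464,  88.831,  12.651,  65.219, -12.049]), 'joint_vel': array([-0.01 , -0.027, -0.056, -0.028, -0.023, -0.042,  0.07 ]), 'tau': array([ 0.0000e+00, -5.6646e+01, -5.8100e+00, -2.7951e+01, -6.7000e-02,
        2.1000e-02,  0.0000e+00]), 'position': array([0.273, 0.59 , 0.227]), 'orientation': array([ 1.79997e+02, -1.00000e-03,  1.55202e+02]), 'ft_force': array([ 0.071, -0.736,  0.669]), 'wrist_torque': array([-0.007,  0.041,  0.027]), 'finger_force': np.float64(0.0), 'opening': np.float64(0.092)}
```

View pics/top0.png

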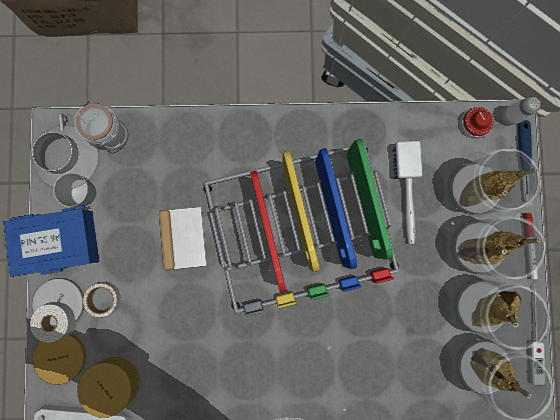

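View pics/scene0.png

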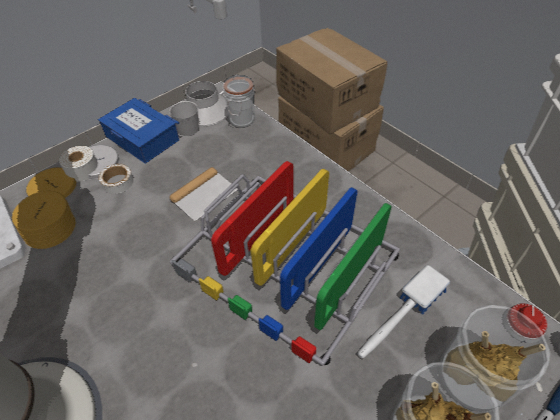

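Top view: clips run grey, yellow, green, blue, red from (252,305) to (381,275). The boards stand as the task describes: red at (268,230), yellow at (300,210), blue at (337,207), green at (370,200). Next I'll fit the boards' outlines and triangulate the clips.

```bash
cat >> h.py <<'E'
from scipy.optimize import minimize
from scipy.spatial.transform import Rotation as Ro
def mask(img,n):
    h=cv2.cvtColor(img,cv2.COLOR_RGB2HSV)
    rg={"red":(-8,8),"yellow":(20,32),"green":(45,85),"blue":(100,125)}[n]
    H=h[...,0].astype(int)
    if n=="red": H=np.where(H>90,H-180,H)
    return ((H>=rg[0])&(H<=rg[1])&(h[...,1]>120)&(h[...,2]>50)).astype(np.uint8)
def comps(img,n,roi):
    m=mask(img,n);k=np.zeros_like(m);l,t,r,b=roi;k[t:b,l:r]=m[t:b,l:r]
    N,L,S,C=cv2.connectedComponentsWithStats(k)
    o=sorted(range(1,N),key=lambda j:-S[j,4])
    return [(L==j,S[j,4],C[j]) for j in o if S[j,4]>30]
def hull(cam,p,z0=.018):
    x,y,yaw,roll=p[0],p[1],p[2],p[3]
    R=Ro.from_euler("ZX",[yaw,roll],degrees=True).as_matrix()
    P=[proj(cam,R@[a,b,c]+[x,y,z0]) for a in(-.11,.11) for b in(-.006,.006) for c in(0,.12)]
    return cv2.convexHull(np.array(P,np.float32))[:,0]
def fit(cams,p0,z0=.018):
    # cams: {cam: mask}; smooth area overlap at 4x
    big={}
    for c,m in cams.items():
        m=cv2.morphologyEx(m.astype(np.uint8),cv2.MORPH_CLOSE,np.ones((9,9)))
        big[c]=cv2.resize(m*255,None,fx=4,fy=4,interpolation=cv2.INTER_LINEAR)>127
    def cost(p):
        q=[p[0]/100,p[1]/100,p[2]*5,p[3]*5];s=0
        for c,B in big.items():
            k=np.zeros(B.shape,np.uint8);h=(hull(c,q,z0)+.5)*4-.5
            cv2.fillConvexPoly(k,np.round(h*16).astype(np.int32),1,shift=4)
            s+=1-(B&(k>0)).sum()/(B|(k>0)).sum()
        return s
    best=None
    for _ in range(3):
        x0=best.x if best else [p0[0]*100,p0[1]*100,p0[2]/5,p0[3]/5]
        best=minimize(cost,x0,method="Nelder-Mead",options=dict(initial_simplex=np.array([x0]+[np.array(x0)+.6*e for e in np.eye(4)]),maxiter=150))
    x=best.x;return np.array([x[0]/100,x[1]/100,x[2]*5,x[3]*5]),best.fun
E
python3 - <<'E'
from h import *
im={c:cv2.imread(f"pics/{c}0.png")[:,:,::-1].copy() for c in("top","scene")}
roi={"top":(205,130,400,315),"scene":(165,150,405,370)}
P={}
C={}
for n,(x,y) in dict(red=(.485,.03),yellow=(.513,-.037),blue=(.518,-.092),green=(.54,-.157)).items():
    cs={c:comps(im[c],n,roi[c]) for c in im}
    for c in cs: print(n,c,[(a,np.round(q,1)) for _,a,q in cs[c]][:3])
    for cams in (("top",),("top","scene")):
        p,f=fit({c:cs[c][0][0] for c in cams},[x,y,15,0]);print("  fit",np.round(p,4),round(f,3))
    def smalls(c): 
        return [q for _,a,q in cs[c][1:] if 60<a<500]
    if smalls("top") and smalls("scene"):
        a,b=smalls("top")[0],smalls("scene")[0]
        M=[]
        for c in im:
            i=env.camera_info(c);M.append(np.array([[i["fx"],0,i["cx"]],[0,i["fy"],i["cy"]],[0,0,1]])@np.c_[i["R"],i["t"]])
        X=cv2.triangulatePoints(M[0],M[1],a.reshape(2,1),b.reshape(2,1));C[n]=(X[:3]/X[3]).ravel();print("  clip",np.round(C[n],4))
sl=dict(yellow=1,green=2,blue=3,red=4)
A=np.array([[sl[n]-2] for n in C]);Y=np.array([C[n] for n in C])
B=np.linalg.lstsq(np.c_[A,np.ones(len(A))],Y,rcond=None)[0];print(B,np.linalg.norm(B[0][:2]))
d=-B[0][:2];yaw=np.degrees(np.arctan2(-d[0],d[1]));print("yaw",yaw)
u=np.array([np.cos(np.radians(yaw)),np.sin(np.radians(yaw))]);print("center slot",B[1][:2]+.145*u)
E
```

```text
red top [(np.int32(853), array([268. , 231.6])), (np.int32(244), array([380.9, 275.2]))]
red scene [(np.int32(3263), array([250.5, 217.1])), (np.int32(411), array([303.1, 348.8])), (np.int32(265), array([264.2, 226.3]))]Traceback (most recent call last):
  File "<stdin>", line 10, in <module>
  File "h.py", line 44, in fit
    best=minimize(cost,x0,method="Nelder-Mead",options=dict(initial_simplex=np.array([x0]+[np.array(x0)+.6*e for e in np.eye(4)]),maxiter=150))
    res = _minimize_neldermead(fun, x0, args, callback, bounds=bounds,
                               **options)
    fsim[j] = func(sim[j])
              ~~~~^^^^^^^^
    fx = function(np.copy(x), *(wrapper_args + args))
  File "h.py", line 37, in cost
    k=np.zeros(B.shape,np.uint8);h=(hull(c,q,z0)+.5)*4-.5
                                    ~~~~^^^^^^^^
  File "h.py", line 26, in hull
    P=[proj(cam,R@[a,b,c]+[x,y,z0]) for a in(-.11,.11) for b in(-.006,.006) for c in(0,.12)]
       ~~~~^^^^^^^^^^^^^^^^^^^^^^^^
  File "h.py", line 8, in proj
    i=env.camera_info(cam);c=np.array(i["R"])@np.array(X)+np.array(i["t"])
ValueError: time passes only in moves, steps and waits
```

```bash
cat >> h.py <<'E'
import functools
_ci=functools.lru_cache(None)(env.camera_info)
class _E:
    camera_info=staticmethod(_ci)
    def __getattr__(s,a): return getattr(_env,a)
_env=env; env=_E()
E
cat > m.py <<'E'
from h import *
im={c:cv2.imread(f"pics/{c}0.png")[:,:,::-1].copy() for c in("top","scene")}
roi={"top":(205,130,400,315),"scene":(165,150,405,370)}
C={}
for n,(x,y) in dict(red=(.485,.03),yellow=(.513,-.037),blue=(.518,-.092),green=(.54,-.157)).items():
    cs={c:comps(im[c],n,roi[c]) for c in im}
    print(n,[(c,int(a),np.round(q)) for c in cs for _,a,q in cs[c][:3]])
    for cams in (("top",),("top","scene")):
        p,f=fit({c:cs[c][0][0] for c in cams},[x,y,15,0]);print("  fit",np.round(p,4),round(f,3))
    a=max((k for k in cs["top"] if k[1]<500),key=lambda k:k[2][1])[2]
    b=max((k for k in cs["scene"] if k[1]<800),key=lambda k:k[2][1])[2]
    M=[]
    for c in im:
        i=env.camera_info(c);M.append(np.array([[i["fx"],0,i["cx"]],[0,i["fy"],i["cy"]],[0,0,1]])@np.c_[i["R"],i["t"]])
    X=cv2.triangulatePoints(M[0],M[1],a.reshape(2,1),b.reshape(2,1));C[n]=(X[:3]/X[3]).ravel();print("  clip",np.round(C[n],4))
sl=dict(yellow=1,green=2,blue=3,red=4)
A=np.array([[sl[n]-2] for n in C]);Y=np.array([C[n] for n in C])
B=np.linalg.lstsq(np.c_[A,np.ones(len(A))],Y,rcond=None)[0];print(B,np.linalg.norm(B[0][:2]))
d=-B[0][:2];yaw=np.degrees(np.arctan2(-d[0],d[1]));print("yaw",yaw)
u=np.array([np.cos(np.radians(yaw)),np.sin(np.radians(yaw))]);print("center slot",B[1][:2]+.145*u)
E
python3 m.py
```

```text
red [('top', 853, array([268., 232.])), ('top', 244, array([381., 275.])), ('scene', 3263, array([250., 217.])), ('scene', 411, array([303., 349.])), ('scene', 265, array([264., 226.]))]
  fit [ 0.4835  0.0318 12.9319  0.3085] 0.089
  fit [ 0.4829  0.0329 12.9744  0.8664] 0.296
  clip [ 0.3929 -0.1902  0.0191]
yellow [('top', 1260, array([300., 212.])), ('top', 232, array([285., 299.])), ('scene', 3020, array([288., 225.])), ('scene', 342, array([211., 287.])), ('scene', 261, array([294., 244.]))]
  fit [ 0.5179 -0.0285 12.833  -0.5872] 0.067
  fit [ 0.5174 -0.0283 12.9946 -0.3457] 0.276
  clip [0.3491 0.0008 0.0188]
blue [('top', 1612, array([335., 209.])), ('top', 214, array([349., 283.])), ('scene', 2863, array([316., 248.])), ('scene', 380, array([270., 327.])), ('scene', 78, array([324., 262.]))]
  fit [ 0.5217 -0.0954 12.8447 -1.1254] 0.059
  fit [ 0.522  -0.0944 13.1233 -0.5551] 0.267
  clip [ 0.3783 -0.1271  0.0198]
green [('top', 788, array([375., 199.])), ('top', 199, array([317., 291.])), ('top', 63, array([375., 244.])), ('scene', 2542, array([350., 267.])), ('scene', 338, array([240., 306.]))]
  fit [  0.5421  -0.1841  12.8109 -13.5305] 0.141
  fit [ 0.537  -0.1542 13.5813  1.8533] 0.817
  clip [ 0.3636 -0.0632  0.0192]
[[ 1.45988506e-02 -6.36867902e-02  1.57670620e-04]
 [ 3.63705732e-01 -6.30807192e-02  1.91554705e-02]] 0.06533860797230658
yaw 12.910794499813342
center slot [ 0.50504    -0.03068282]
```

Slots are at yaw 12.9°, with the middle (green) slot at about (0.505, -0.031) and 65 mm spacing along (0.0145, -0.0634). The red board is at (0.4835, 0.032). Plan: red to spare, yellow to yellow, green to green, then red to red.

Request:
carry_out(
  xyz=[
    [-0.28, -0.28, -0.07],
    [-0.28, -0.28, -0.07],
    [-0.28, -0.28, -0.07],
    [-0.28, -0.28, -0.07],
    [-0.28, -0.28, -0.07],
    [-0.28, -0.28, -0.07],
    [-0.28, -0.28, -0.07],
    [-0.28, -0.28, -0.07],
  ],
  delta_rot=[
    [0, 0, 1],
    [0, 0, 1],
    [0, 0, 1],
    [0, 0, 1],
    [0, 0, 1],
    [0, 0, 1],
    [0, 0, 1],
    [0, 0, 1],
  ],
  grip=0.1,
)

```text
time: 1.77
position: [0.3786, 0.3048, 0.2805]
orientation: [179.9, 0.2, 109.6]
ft_force: [0.4, -0.2, -0.4]
opening: 0.044
finger_force: 0.0
```

```bash
cat > t.py <<'E'
import sys
from h import *
# t.py x y z yaw : needed move in tool axes, move units
x,y,z,yaw=map(float,sys.argv[1:5]);s=env.get_state()
R=Ro.from_euler("xyz",s["orientation"],degrees=True);G=Ro.from_euler("xyz",[180,0,yaw],degrees=True)
print("shift",np.round(R.inv().apply(np.array([x,y,z])-s["position"])/.75,4),"turn",np.round((R.inv()*G).as_rotvec()/(np.pi/4),4))
print("t",round(s["time"],2),np.round(s["position"],4),np.round(s["orientation"],2),"q",np.round(s["q"],0),"open",round(s["opening"],4),"F",np.round(s["ft_force"],1))
E
python3 t.py .4835 .032 .25 12.9
```

```text
shift [-0.3894  0.0095  0.0418] turn [5.0000e-03 6.0000e-04 2.1493e+00]
t 1.77 [0.3786 0.3048 0.2805] [1.7988e+02 1.7000e-01 1.0962e+02] q [-31.   7. -12. 108.   2.  64. -24.] open 0.044 F [ 0.4 -0.2 -0.4]
```

Request:
carry_out(
  xyz=[
    [-0.2, 0, 0.02],
    [-0.2, 0, 0.02],
    [-0.2, 0, 0.02],
    [-0.2, 0, 0.02],
    [-0.2, 0, 0.02],
    [-0.2, 0, 0.02],
    [-0.2, 0, 0.02],
    [-0.2, 0, 0.02],
  ],
  delta_rot=[
    [0, 0, 1],
    [0, 0, 1],
    [0, 0, 1],
    [0, 0, 1],
    [0, 0, 1],
    [0, 0, 1],
    [0, 0, 1],
    [0, 0, 1],
  ],
)

```text
time: 2.43
position: [0.427, 0.1706, 0.2644]
orientation: [180.0, -0.0, 65.1]
ft_force: [0.0, -0.8, -0.6]
opening: 0.0412
finger_force: 0.0
```

Request:
carry_out(
  xyz=[
    [0, 0, 0],
    [0, 0, 0],
    [0, 0, 0],
    [0, 0, 0],
    [0, 0, 0],
    [0, 0, 0],
    [0, 0, 0],
    [0, 0, 0],
  ],
  delta_rot=[
    [0, 0, 1],
    [0, 0, 1],
    [0, 0, 1],
    [0, 0, 1],
    [0, 0, 1],
    [0, 0, 1],
    [0, 0, 1],
    [0, 0, 1],
  ],
)

```text
time: 3.1
position: [0.4269, 0.1709, 0.2643]
orientation: [-180.0, -0.0, 20.3]
ft_force: [-0.1, -0.3, 0.3]
opening: 0.0411
finger_force: 0.0
```

```bash
python3 t.py .4835 .032 .20 12.9
```

```text
shift [0.0066 0.1999 0.0857] turn [-0.000e+00 -1.000e-04  1.639e-01]
t 3.1 [0.4269 0.1709 0.2643] [-1.800e+02 -1.000e-02  2.027e+01] q [-25.   5.   0. 113.  -0.  62. -95.] open 0.0411 F [-0.1 -0.3  0.3]
```

Request:
carry_out(
  xyz=[
    [0.007, 0.2, 0.086],
    [0.007, 0.2, 0.086],
    [0.007, 0.2, 0.086],
    [0.007, 0.2, 0.086],
    [0.007, 0.2, 0.086],
    [0.007, 0.2, 0.086],
    [0.007, 0.2, 0.086],
  ],
  delta_rot=[
    [0, 0, 0.164],
    [0, 0, 0.164],
    [0, 0, 0.164],
    [0, 0, 0.164],
    [0, 0, 0.164],
    [0, 0, 0.164],
    [0, 0, 0.164],
  ],
)

```text
time: 3.68
position: [0.4836, 0.0323, 0.1997]
orientation: [-180.0, 0.0, 12.9]
ft_force: [-0.6, 0.9, -1.0]
opening: 0.0412
finger_force: 0.0
```

```bash
python3 t.py .4835 .032 .10 12.9; python3 -c "
from h import *
for c in ('top','scene'):
  i=env.camera(c);cv2.imwrite('pics/a_%s.png'%c,i[:,:,::-1])
a=cv2.imread('pics/a_top.png')[120:320,200:420];b=cv2.imread('pics/a_scene.png')[120:370,160:420]
cv2.imwrite('pics/a.png',np.hstack([cv2.resize(a,(440,500)),cv2.resize(b,(350,500))]))"
```

```text
shift [-1.000e-04  5.000e-04  1.329e-01] turn [-0.0008  0.0005  0.0007]
t 3.68 [0.4836 0.0323 0.1997] [-1.7996e+02  2.0000e-02  1.2930e+01] q [-14.  12.   8. 115.  -2.  54. -82.] open 0.0412 F [-0.6  0.9 -1. ]
```

View pics/a.png

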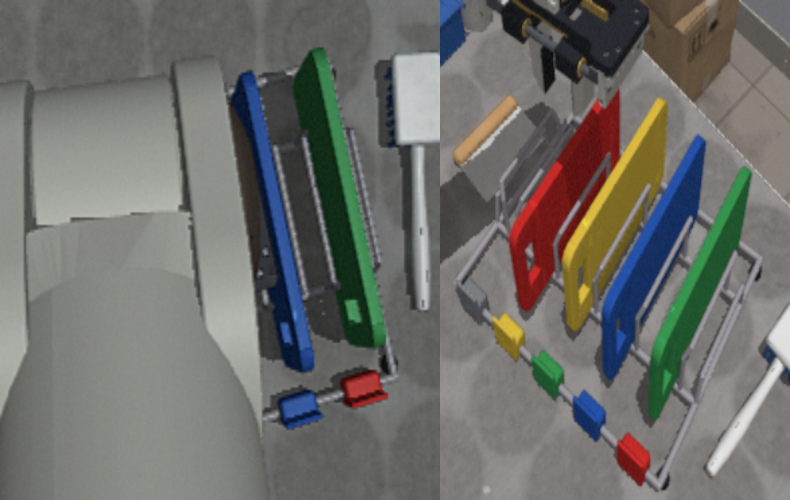

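The fingers straddle the red board's top edge (crop pixel (590,95)). Descending and gripping.

Request:
carry_out(
  xyz=[
    [0, 0, 0.03],
    [0, 0, 0.06],
    [0, 0, 0.09],
    [0, 0, 0.115],
    [0, 0, 0.127],
    [0, 0, 0.133],
    [0, 0, 0.133],
  ],
  delta_rot=[
    [0, 0, 0],
    [0, 0, 0],
    [0, 0, 0],
    [0, 0, 0],
    [0, 0, 0],
    [0, 0, 0],
    [0, 0, 0],
  ],
)

```text
time: 4.37
position: [0.4834, 0.0325, 0.0998]
orientation: [-180.0, 0.0, 12.9]
ft_force: [0.1, 0.2, -0.6]
opening: 0.0418
finger_force: 0.0
```

Request:
carry_out(
  xyz=[
    [0, 0, 0],
    [0, 0, 0],
    [0, 0, 0],
    [0, 0, 0],
    [0, 0, 0],
    [0, 0, 0],
  ],
  delta_rot=[
    [0, 0, 0],
    [0, 0, 0],
    [0, 0, 0],
    [0, 0, 0],
    [0, 0, 0],
    [0, 0, 0],
  ],
  grip=1,
)

```text
time: 4.87
position: [0.4841, 0.0316, 0.1005]
orientation: [180.0, -0.1, 12.8]
ft_force: [-0.8, 0.5, 4.1]
opening: 0.0119
finger_force: 30.0
```

Request:
carry_out(
  xyz=[
    [0, 0, -0.01],
    [0, 0, -0.035],
    [0, 0, -0.075],
    [0, 0, -0.12],
    [0, 0, -0.165],
    [0, 0, -0.195],
    [0, 0, -0.21],
    [0, 0, -0.213],
  ],
  delta_rot=[
    [0, 0, 0],
    [0, 0, 0],
    [0, 0, 0],
    [0, 0, 0],
    [0, 0, 0],
    [0, 0, 0],
    [0, 0, 0],
    [0, 0, 0],
  ],
)

```text
time: 5.53
position: [0.4848, 0.0317, 0.2625]
orientation: [180.0, -0.2, 12.8]
ft_force: [0.4, 0.3, -3.8]
opening: 0.012
finger_force: 30.0
```

```bash
python3 t.py .4765 .0955 .26 12.9; python3 -c "
from h import *
b=env.camera('scene')[100:370,140:440,::-1]
cv2.imwrite('pics/b.png',cv2.resize(b,None,fx=2,fy=2))"
```

```text
shift [ 0.0081 -0.0854  0.0033] turn [ 0.0001 -0.0054 -0.0019]
t 5.53 [0.4848 0.0317 0.2625] [179.99  -0.24  12.81] q [-15.   8.   8. 111.  -1.  62. -83.] open 0.012 F [ 0.4  0.3 -3.8]
```

View pics/b.png

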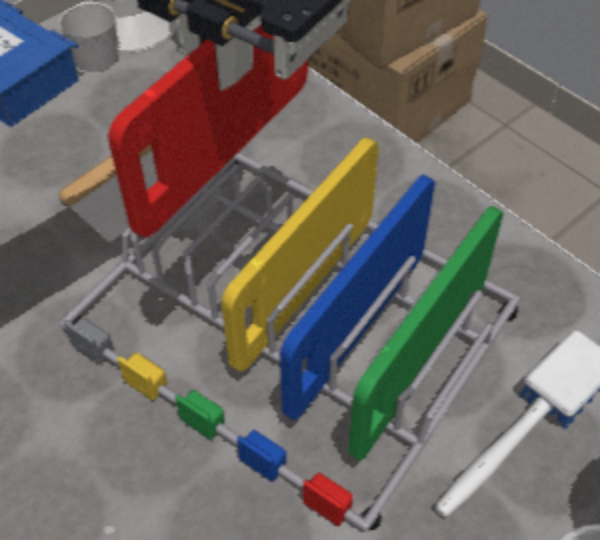

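Red is held level (crop around (210,130)). Moving it over the spare slot and lowering.

Request:
carry_out(
  xyz=[
    [0.002, -0.015, 0],
    [0.004, -0.04, 0],
    [0.006, -0.065, 0],
    [0.008, -0.08, 0],
    [0.008, -0.0855, 0],
    [0.008, -0.0855, 0],
    [0.008, -0.0855, 0],
  ],
  delta_rot=[
    [0, -0.005, 0],
    [0, -0.005, 0],
    [0, -0.005, 0],
    [0, -0.005, 0],
    [0, -0.005, 0],
    [0, -0.005, 0],
    [0, -0.005, 0],
  ],
)

```text
time: 6.17
position: [0.475, 0.0946, 0.2591]
orientation: [180.0, 0.3, 12.8]
ft_force: [0.4, -0.0, -4.0]
opening: 0.0118
finger_force: 30.0
```

Request:
carry_out(
  xyz=[
    [0, 0, 0.01],
    [0, 0, 0.03],
    [0, 0, 0.055],
    [0, 0, 0.075],
    [0, 0, 0.085],
    [0, 0, 0.09],
    [0, 0, 0.09],
  ],
  delta_rot=[
    [0, 0, 0],
    [0, 0, 0],
    [0, 0, 0],
    [0, 0, 0],
    [0, 0, 0],
    [0, 0, 0],
    [0, 0, 0],
  ],
)

```text
time: 6.75
position: [0.4747, 0.0947, 0.1914]
orientation: [180.0, 0.3, 12.8]
ft_force: [0.4, 0.4, -3.5]
opening: 0.0121
finger_force: 30.0
```

```bash
python3 t.py .4765 .0955 .1 12.9; python3 -c "
from h import *
b=env.camera('scene')[100:340,140:440,::-1]
cv2.imwrite('pics/c.png',cv2.resize(b,None,fx=2,fy=2))"
```

```text
shift [ 0.0033 -0.0006  0.1219] turn [ 0.0004  0.0071 -0.003 ]
t 6.75 [0.4747 0.0947 0.1914] [179.98   0.32  12.77] q [-19.  13.   5. 115.  -1.  53. -90.] open 0.0121 F [ 0.4  0.4 -3.5]
```

View pics/c.png

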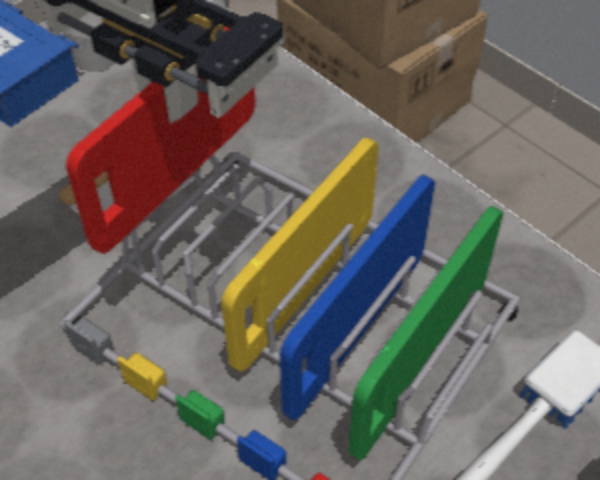

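Red hangs over the spare slot (crop (100,240) near its front hoops). Lowering it in.

Request:
carry_out(
  xyz=[
    [0.002, -0.001, 0.01],
    [0.002, -0.001, 0.03],
    [0.002, -0.001, 0.05],
    [0.002, -0.001, 0.07],
    [0.002, -0.001, 0.09],
    [0.002, -0.001, 0.105],
    [0.002, -0.001, 0.112],
    [0.002, -0.001, 0.112],
  ],
  delta_rot=[
    [0, 0.005, 0],
    [0, 0.005, 0],
    [0, 0.005, 0],
    [0, 0.005, 0],
    [0, 0.005, 0],
    [0, 0.005, 0],
    [0, 0.005, 0],
    [0, 0.005, 0],
  ],
)

```text
time: 7.47
position: [0.4756, 0.0964, 0.1074]
orientation: [180.0, 0.1, 12.8]
ft_force: [-0.1, -0.7, -4.0]
opening: 0.012
finger_force: 30.0
```

Request:
carry_out(
  xyz=[
    [0, 0, 0.003],
    [0, 0, 0.006],
    [0, 0, 0.008],
    [0, 0, 0.01],
    [0, 0, 0.01],
    [0, 0, 0.01],
  ],
  delta_rot=[
    [0, 0, 0],
    [0, 0, 0],
    [0, 0, 0],
    [0, 0, 0],
    [0, 0, 0],
    [0, 0, 0],
  ],
)

```text
time: 7.97
position: [0.4761, 0.0964, 0.1009]
orientation: [-180.0, -0.0, 12.8]
ft_force: [0.7, -0.7, -3.6]
opening: 0.0117
finger_force: 30.0
```

Request:
carry_out(
  xyz=[
    [0, 0, 0.001],
    [0, 0, 0.002],
    [0, 0, 0.002],
    [0, 0, 0.002],
  ],
  delta_rot=[
    [0, 0, 0],
    [0, 0, 0],
    [0, 0, 0],
    [0, 0, 0],
  ],
)

```text
time: 8.3
position: [0.4763, 0.0965, 0.1004]
orientation: [-180.0, -0.0, 12.8]
ft_force: [-3.8, -1.2, 7.6]
opening: 0.0121
finger_force: 30.0
```

Contact felt, so the board is set down. Opening to about 40 mm, then rising and going to yellow at (0.5178, -0.0285).

Request:
carry_out(
  xyz=[
    [0, 0, 0.001],
    [0, 0, 0.001],
    [0, 0, 0.001],
  ],
  delta_rot=[
    [0, 0, 0],
    [0, 0, 0],
    [0, 0, 0],
  ],
)

```text
time: 8.55
position: [0.4764, 0.0965, 0.1003]
orientation: [-180.0, -0.0, 12.8]
ft_force: [-5.7, -1.6, 15.9]
opening: 0.0117
finger_force: 30.0
```

Request:
carry_out(
  xyz=[
    [0, 0, 0],
    [0, 0, 0],
    [0, 0, 0],
    [0, 0, 0],
    [0, 0, 0],
  ],
  delta_rot=[
    [0, 0, 0],
    [0, 0, 0],
    [0, 0, 0],
    [0, 0, 0],
    [0, 0, 0],
  ],
  grip=0.13,
)

```text
time: 8.97
position: [0.4761, 0.0965, 0.0984]
orientation: [-180.0, -0.0, 12.8]
ft_force: [0.2, 0.3, 0.2]
opening: 0.0384
finger_force: 0.0
```

Request:
carry_out(
  xyz=[
    [0, 0, -0.02],
    [0, 0, -0.05],
    [0, 0, -0.08],
    [0, 0, -0.11],
    [0, 0, -0.13],
    [0, 0, -0.133],
  ],
  delta_rot=[
    [0, 0, 0],
    [0, 0, 0],
    [0, 0, 0],
    [0, 0, 0],
    [0, 0, 0],
    [0, 0, 0],
  ],
)

```text
time: 9.47
position: [0.4781, 0.0969, 0.2011]
orientation: [-180.0, -0.3, 12.8]
ft_force: [0.2, -0.7, 0.7]
opening: 0.0399
finger_force: 0.0
```

```bash
python3 t.py .5178 -.0285 .2 12.9
```

```text
shift [0.0146 0.1748 0.0014] turn [-0.0004 -0.0068 -0.0018]
t 9.47 [0.4781 0.0969 0.2011] [-179.98   -0.31   12.82] q [-19.  12.   5. 114.  -1.  54. -90.] open 0.0399 F [ 0.2 -0.7  0.7]
```

Request:
carry_out(
  xyz=[
    [0.015, 0.04, 0],
    [0.015, 0.09, 0],
    [0.015, 0.13, 0],
    [0.015, 0.16, 0],
    [0.015, 0.175, 0],
    [0.015, 0.175, 0],
    [0.015, 0.175, 0],
    [0.015, 0.175, 0],
  ],
  delta_rot=[
    [0, 0, 0],
    [0, 0, 0],
    [0, 0, 0],
    [0, 0, 0],
    [0, 0, 0],
    [0, 0, 0],
    [0, 0, 0],
    [0, 0, 0],
  ],
)

```text
time: 10.13
position: [0.5157, -0.0269, 0.1977]
orientation: [-179.9, 0.0, 13.0]
ft_force: [-1.1, 0.3, 0.4]
opening: 0.0399
finger_force: 0.0
```

```bash
python3 t.py .5178 -.0285 .1 12.9; python3 -c "
from h import *
b=env.camera('scene')[100:340,140:440,::-1]
cv2.imwrite('pics/d.png',cv2.resize(b,None,fx=2,fy=2))"
```

```text
shift [0.0024 0.0029 0.1302] turn [-0.0017  0.0011  0.0012]
t 10.13 [ 0.5157 -0.0269  0.1977] [-1.7993e+02  5.0000e-02  1.2950e+01] q [ -8.  15.  10. 111.  -3.  55. -74.] open 0.0399 F [-1.1  0.3  0.4]
```

View pics/d.png

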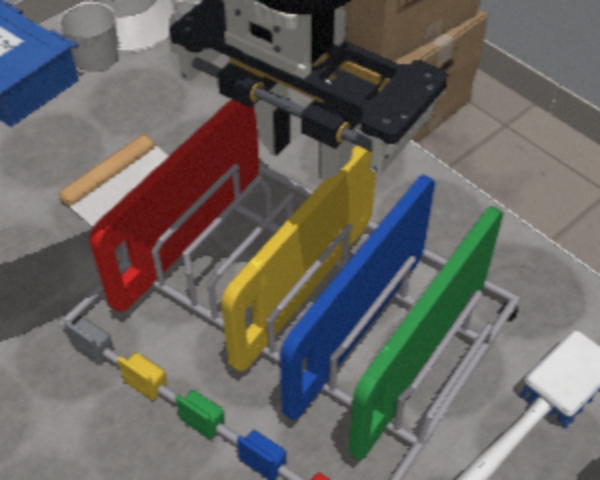

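Red stands down in the spare slot (crop (180,220)), and the fingers are over yellow (crop (320,165)). Descending, gripping and lifting.

Request:
carry_out(
  xyz=[
    [0.002, 0.003, 0.03],
    [0.002, 0.003, 0.06],
    [0.002, 0.003, 0.09],
    [0.002, 0.003, 0.115],
    [0.002, 0.003, 0.125],
    [0.002, 0.003, 0.13],
    [0.002, 0.003, 0.13],
  ],
  delta_rot=[
    [0, 0, 0],
    [0, 0, 0],
    [0, 0, 0],
    [0, 0, 0],
    [0, 0, 0],
    [0, 0, 0],
    [0, 0, 0],
  ],
)

```text
time: 10.77
position: [0.5178, -0.0299, 0.1004]
orientation: [-180.0, 0.1, 12.9]
ft_force: [-0.4, 0.5, -0.1]
opening: 0.0398
finger_force: 0.0
```

Request:
carry_out(
  xyz=[
    [0, 0, 0],
    [0, 0, 0],
    [0, 0, 0],
    [0, 0, 0],
    [0, 0, 0],
    [0, 0, 0],
  ],
  delta_rot=[
    [0, 0, 0],
    [0, 0, 0],
    [0, 0, 0],
    [0, 0, 0],
    [0, 0, 0],
    [0, 0, 0],
  ],
  grip=1,
)

```text
time: 11.27
position: [0.5184, -0.0307, 0.1013]
orientation: [-180.0, -0.1, 12.8]
ft_force: [-1.1, 0.6, 3.0]
opening: 0.0115
finger_force: 30.0
```

Request:
carry_out(
  xyz=[
    [0, 0, -0.01],
    [0, 0, -0.035],
    [0, 0, -0.075],
    [0, 0, -0.12],
    [0, 0, -0.165],
    [0, 0, -0.195],
    [0, 0, -0.21],
    [0, 0, -0.213],
  ],
  delta_rot=[
    [0, 0, 0],
    [0, 0, 0],
    [0, 0, 0],
    [0, 0, 0],
    [0, 0, 0],
    [0, 0, 0],
    [0, 0, 0],
    [0, 0, 0],
  ],
)

```text
time: 11.93
position: [0.5192, -0.0311, 0.2628]
orientation: [180.0, -0.2, 12.8]
ft_force: [-0.0, -0.3, -3.0]
opening: 0.0115
finger_force: 30.0
```

```bash
python3 t.py .491 .0324 .26 12.9
```

```text
shift [-0.0179 -0.0909  0.0036] turn [ 0.0009 -0.005  -0.002 ]
t 11.93 [ 0.5192 -0.0311  0.2628] [179.96  -0.22  12.81] q [ -9.  11.  11. 106.  -2.  62. -75.] open 0.0115 F [-0.  -0.3 -3. ]
```

Request:
carry_out(
  xyz=[
    [-0.004, -0.015, 0],
    [-0.008, -0.04, 0],
    [-0.012, -0.065, 0],
    [-0.016, -0.083, 0],
    [-0.018, -0.091, 0],
    [-0.018, -0.091, 0],
    [-0.018, -0.091, 0],
    [-0.018, -0.091, 0],
  ],
  delta_rot=[
    [0, 0, 0],
    [0, 0, 0],
    [0, 0, 0],
    [0, 0, 0],
    [0, 0, 0],
    [0, 0, 0],
    [0, 0, 0],
    [0, 0, 0],
  ],
)

```text
time: 12.6
position: [0.4896, 0.0316, 0.2598]
orientation: [180.0, 0.1, 12.8]
ft_force: [-0.8, 0.2, -2.5]
opening: 0.0117
finger_force: 30.0
```

Request:
carry_out(
  xyz=[
    [0, 0, 0.01],
    [0, 0, 0.03],
    [0, 0, 0.055],
    [0, 0, 0.075],
    [0, 0, 0.085],
    [0, 0, 0.09],
    [0, 0, 0.09],
    [0, 0, 0.09],
  ],
  delta_rot=[
    [0, 0, 0],
    [0, 0, 0],
    [0, 0, 0],
    [0, 0, 0],
    [0, 0, 0],
    [0, 0, 0],
    [0, 0, 0],
    [0, 0, 0],
  ],
)

```text
time: 13.27
position: [0.4903, 0.0324, 0.1933]
orientation: [180.0, -0.0, 12.8]
ft_force: [0.8, 0.3, -2.5]
opening: 0.0118
finger_force: 30.0
```

```bash
python3 t.py .491 .0324 .1 12.9; python3 -c "
from h import *
b=env.camera('scene')[100:340,140:440,::-1]
cv2.imwrite('pics/e.png',cv2.resize(b,None,fx=2,fy=2))"
```

```text
shift [0.0009 0.0002 0.1244] turn [ 0.0002 -0.0007 -0.0023]
t 13.27 [0.4903 0.0324 0.1933] [ 1.7999e+02 -3.0000e-02  1.2800e+01] q [-13.  13.   8. 114.  -2.  53. -82.] open 0.0118 F [ 0.8  0.3 -2.5]
```

View pics/e.png

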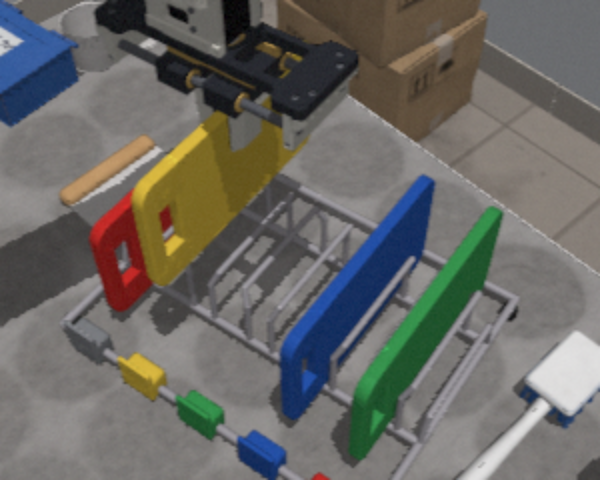

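Yellow hangs over the yellow-clip slot (crop (165,280)). Lowering it.

Request:
carry_out(
  xyz=[
    [0.001, 0, 0.01],
    [0.001, 0, 0.03],
    [0.001, 0, 0.05],
    [0.001, 0, 0.07],
    [0.001, 0, 0.09],
    [0.001, 0, 0.107],
    [0.001, 0, 0.114],
    [0.001, 0, 0.114],
  ],
  delta_rot=[
    [0, 0, 0],
    [0, 0, 0],
    [0, 0, 0],
    [0, 0, 0],
    [0, 0, 0],
    [0, 0, 0],
    [0, 0, 0],
    [0, 0, 0],
  ],
)

```text
time: 13.98
position: [0.4898, 0.0328, 0.1064]
orientation: [-180.0, 0.1, 12.8]
ft_force: [-0.7, -0.7, -2.2]
opening: 0.0119
finger_force: 30.0
```

Request:
carry_out(
  xyz=[
    [0, 0, 0.003],
    [0, 0, 0.006],
    [0, 0, 0.008],
    [0, 0, 0.009],
    [0, 0, 0.009],
    [0, 0, 0.009],
  ],
  delta_rot=[
    [0, 0, 0],
    [0, 0, 0],
    [0, 0, 0],
    [0, 0, 0],
    [0, 0, 0],
    [0, 0, 0],
  ],
)

```text
time: 14.48
position: [0.491, 0.0329, 0.1013]
orientation: [180.0, -0.1, 12.8]
ft_force: [-0.5, 0.1, 0.6]
opening: 0.0116
finger_force: 30.0
```

Request:
carry_out(
  xyz=[
    [0, 0, 0.001],
    [0, 0, 0.002],
    [0, 0, 0.002],
  ],
  delta_rot=[
    [0, 0, 0],
    [0, 0, 0],
    [0, 0, 0],
  ],
)

```text
time: 14.73
position: [0.4912, 0.0328, 0.1011]
orientation: [-180.0, -0.1, 12.8]
ft_force: [-5.7, -0.5, 16.5]
opening: 0.0121
finger_force: 30.0
```

Seated, with 16 N on contact. Releasing, rising and measuring green.

Request:
carry_out(
  xyz=[
    [0, 0, 0],
    [0, 0, 0],
    [0, 0, 0],
    [0, 0, 0],
    [0, 0, 0],
  ],
  delta_rot=[
    [0, 0, 0],
    [0, 0, 0],
    [0, 0, 0],
    [0, 0, 0],
    [0, 0, 0],
  ],
  grip=0.13,
)

```text
time: 15.15
position: [0.4905, 0.0328, 0.0991]
orientation: [-180.0, 0.0, 12.8]
ft_force: [0.1, 0.3, 0.8]
opening: 0.0384
finger_force: 0.0
```

Request:
carry_out(
  xyz=[
    [0, 0, -0.02],
    [0, 0, -0.05],
    [0, 0, -0.08],
    [0, 0, -0.11],
    [0, 0, -0.13],
    [0, 0, -0.133],
    [0, 0, -0.133],
  ],
  delta_rot=[
    [0, 0, 0],
    [0, 0, 0],
    [0, 0, 0],
    [0, 0, 0],
    [0, 0, 0],
    [0, 0, 0],
    [0, 0, 0],
  ],
)

```text
time: 15.73
position: [0.4912, 0.0329, 0.1997]
orientation: [180.0, -0.1, 12.8]
ft_force: [0.2, 0.4, -0.4]
opening: 0.0397
finger_force: 0.0
```

```bash
python3 - <<'E'
from h import *
im=cv2.imread("pics/top0.png")[:,:,::-1].copy()
h=cv2.cvtColor(im,cv2.COLOR_RGB2HSV)
m=((h[...,0]>=45)&(h[...,0]<=85)&(h[...,1]>90)&(h[...,2]>20)).astype(np.uint8)
k=np.zeros_like(m);k[130:270,340:400]=m[130:270,340:400]
N,L,S,C=cv2.connectedComponentsWithStats(k);j=1+np.argmax(S[1:,4]);print(S[j])
print(fit({"top":L==j},[.535,-.158,12.9,0]))
for p in([.535,-.158,12.9,0],): print(hull("top",p).round(0).tolist())
E
python3 t.py .535 -.158 .2 12.9
```

```text
[ 347  139   46  120 2199]
(array([ 0.53839615, -0.16160074, 12.80485596, -2.97989542]), np.float64(0.0715571311698936))
[[395.0, 259.0], [389.0, 260.0], [373.0, 259.0], [345.0, 153.0], [356.0, 139.0], [363.0, 137.0]]
shift [ 0.0004  0.2612 -0.0004] turn [ 0.0001 -0.0029 -0.0016]
t 15.73 [0.4912 0.0329 0.1997] [ 1.800e+02 -1.300e-01  1.283e+01] q [-14.  13.   8. 114.  -2.  54. -82.] open 0.0397 F [ 0.2  0.4 -0.4]
```

Request:
carry_out(
  xyz=[
    [0.002, 0.04, 0],
    [0.002, 0.09, 0],
    [0.002, 0.14, 0],
    [0.002, 0.19, 0],
    [0.002, 0.23, 0],
    [0.002, 0.255, 0],
    [0.002, 0.261, 0],
    [0.002, 0.261, 0],
  ],
  delta_rot=[
    [0, 0, 0],
    [0, 0, 0],
    [0, 0, 0],
    [0, 0, 0],
    [0, 0, 0],
    [0, 0, 0],
    [0, 0, 0],
    [0, 0, 0],
  ],
)

```text
time: 16.4
position: [0.5344, -0.1593, 0.1972]
orientation: [-180.0, 0.2, 12.6]
ft_force: [0.1, 0.3, -0.2]
opening: 0.0396
finger_force: 0.0
```

Request:
carry_out(
  xyz=[
    [0, 0, 0],
    [0, 0, 0],
    [0, 0, 0],
  ],
  delta_rot=[
    [0, 0, 0],
    [0, 0, 0],
    [0, 0, 0],
  ],
)

```text
time: 16.65
position: [0.5353, -0.1556, 0.1986]
orientation: [-179.9, 0.0, 13.0]
ft_force: [-0.3, -0.2, -0.3]
opening: 0.0401
finger_force: 0.0
```

```bash
python3 t.py .537 -.157 .1 12.9; python3 -c "
from h import *
b=env.camera('scene')[100:370,140:440,::-1]
cv2.imwrite('pics/f.png',cv2.resize(b,None,fx=2,fy=2))"
```

```text
shift [0.0018 0.0025 0.1314] turn [-0.0015  0.0005  0.0018]
t 16.65 [ 0.5353 -0.1556  0.1986] [-1.7993e+02  2.0000e-02  1.2980e+01] q [  3.  19.  13. 105.  -5.  56. -59.] open 0.0401 F [-0.3 -0.2 -0.3]
```

View pics/f.png

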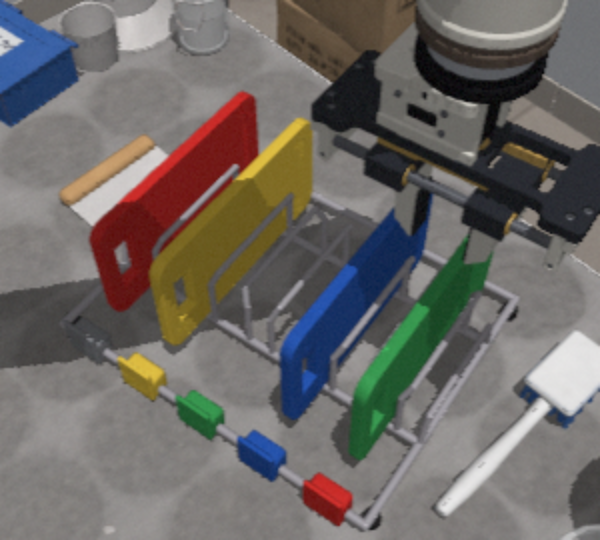

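Red and yellow stand down in their slots, and the fingers straddle green as they did yellow. Gripping green.

Request:
carry_out(
  xyz=[
    [0.002, 0.002, 0.03],
    [0.002, 0.002, 0.06],
    [0.002, 0.002, 0.09],
    [0.002, 0.002, 0.115],
    [0.002, 0.002, 0.126],
    [0.002, 0.002, 0.131],
    [0.002, 0.002, 0.131],
  ],
  delta_rot=[
    [0, 0, 0],
    [0, 0, 0],
    [0, 0, 0],
    [0, 0, 0],
    [0, 0, 0],
    [0, 0, 0],
    [0, 0, 0],
  ],
)

```text
time: 17.28
position: [0.537, -0.1582, 0.1004]
orientation: [-180.0, 0.0, 12.9]
ft_force: [0.8, 0.6, -0.7]
opening: 0.04
finger_force: 0.0
```

Request:
carry_out(
  xyz=[
    [0, 0, 0],
    [0, 0, 0],
    [0, 0, 0],
    [0, 0, 0],
    [0, 0, 0],
    [0, 0, 0],
  ],
  delta_rot=[
    [0, 0, 0],
    [0, 0, 0],
    [0, 0, 0],
    [0, 0, 0],
    [0, 0, 0],
    [0, 0, 0],
  ],
  grip=1,
)

```text
time: 17.78
position: [0.5377, -0.159, 0.1013]
orientation: [180.0, -0.1, 12.8]
ft_force: [-0.5, 0.9, 2.8]
opening: 0.0117
finger_force: 30.0
```

Request:
carry_out(
  xyz=[
    [0, 0, -0.01],
    [0, 0, -0.035],
    [0, 0, -0.075],
    [0, 0, -0.12],
    [0, 0, -0.165],
    [0, 0, -0.2],
    [0, 0, -0.22],
    [0, 0, -0.227],
  ],
  delta_rot=[
    [0, 0, 0],
    [0, 0, 0],
    [0, 0, 0],
    [0, 0, 0],
    [0, 0, 0],
    [0, 0, 0],
    [0, 0, 0],
    [0, 0, 0],
  ],
)

```text
time: 18.45
position: [0.5384, -0.1593, 0.2743]
orientation: [179.9, -0.2, 12.8]
ft_force: [0.4, -0.0, -3.6]
opening: 0.012
finger_force: 30.0
```

```bash
python3 t.py .5055 -.031 .27 12.9
```

```text
shift [-0.0048 -0.1765  0.0053] turn [ 0.0023 -0.0054 -0.002 ]
t 18.45 [ 0.5384 -0.1593  0.2743] [179.9   -0.25  12.81] q [  2.  15.  14. 100.  -4.  65. -60.] open 0.012 F [ 0.4 -0.  -3.6]
```

Request:
carry_out(
  xyz=[
    [-0.005, -0.015, 0],
    [-0.005, -0.045, 0],
    [-0.005, -0.085, 0],
    [-0.005, -0.125, 0],
    [-0.005, -0.155, 0],
    [-0.005, -0.172, 0],
    [-0.005, -0.177, 0],
    [-0.005, -0.177, 0],
  ],
  delta_rot=[
    [0, 0, 0],
    [0, 0, 0],
    [0, 0, 0],
    [0, 0, 0],
    [0, 0, 0],
    [0, 0, 0],
    [0, 0, 0],
    [0, 0, 0],
  ],
)

```text
time: 19.12
position: [0.5025, -0.0287, 0.2694]
orientation: [-179.9, 0.2, 13.0]
ft_force: [0.2, -1.0, -3.3]
opening: 0.0121
finger_force: 30.0
```

Request:
carry_out(
  xyz=[
    [0, 0, 0],
    [0, 0, 0.01],
    [0, 0, 0.03],
    [0, 0, 0.06],
    [0, 0, 0.085],
    [0, 0, 0.1],
    [0, 0, 0.105],
    [0, 0, 0.105],
  ],
  delta_rot=[
    [0, 0, 0],
    [0, 0, 0],
    [0, 0, 0],
    [0, 0, 0],
    [0, 0, 0],
    [0, 0, 0],
    [0, 0, 0],
    [0, 0, 0],
  ],
)

```text
time: 19.78
position: [0.5033, -0.031, 0.191]
orientation: [-180.0, 0.1, 12.7]
ft_force: [-0.5, -0.4, -3.8]
opening: 0.0114
finger_force: 30.0
```

```bash
python3 t.py .5055 -.031 .1 12.9; python3 -c "
from h import *
b=env.camera('scene')[100:370,140:440,::-1]
cv2.imwrite('pics/g.png',cv2.resize(b,None,fx=2,fy=2))"
```

```text
shift [0.0031 0.0006 0.1213] turn [-0.0003  0.0032 -0.0034]
t 19.78 [ 0.5033 -0.031   0.191 ] [-1.7999e+02  1.5000e-01  1.2750e+01] q [ -8.  15.   9. 112.  -3.  53. -74.] open 0.0114 F [-0.5 -0.4 -3.8]
```

View pics/g.png

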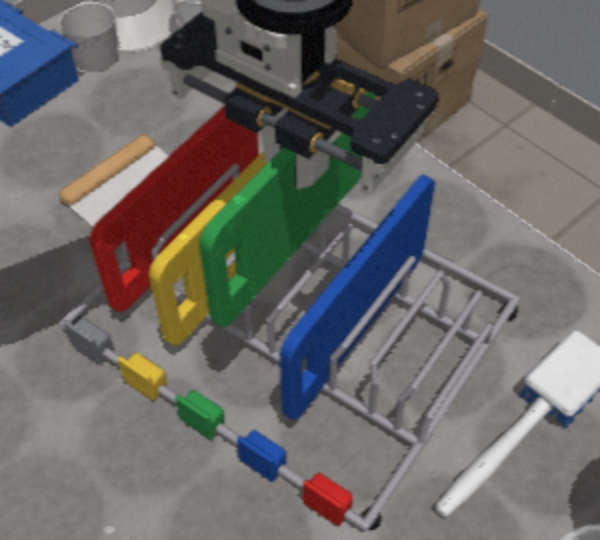

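Green hangs over the green-clip slot (crop (225,320)). Lowering it.

Request:
carry_out(
  xyz=[
    [0.002, 0, 0.01],
    [0.002, 0, 0.03],
    [0.002, 0, 0.05],
    [0.002, 0, 0.07],
    [0.002, 0, 0.09],
    [0.002, 0, 0.105],
    [0.002, 0, 0.111],
    [0.002, 0, 0.111],
  ],
  delta_rot=[
    [0, 0.002, 0],
    [0, 0.002, 0],
    [0, 0.002, 0],
    [0, 0.002, 0],
    [0, 0.002, 0],
    [0, 0.002, 0],
    [0, 0.002, 0],
    [0, 0.002, 0],
  ],
)

```text
time: 20.5
position: [0.5052, -0.0299, 0.1083]
orientation: [-180.0, -0.0, 12.8]
ft_force: [-0.3, 0.3, -2.9]
opening: 0.0119
finger_force: 30.0
```

Request:
carry_out(
  xyz=[
    [0, 0, 0.003],
    [0, 0, 0.006],
    [0, 0, 0.008],
    [0, 0, 0.009],
    [0, 0, 0.009],
    [0, 0, 0.009],
  ],
  delta_rot=[
    [0, 0, 0],
    [0, 0, 0],
    [0, 0, 0],
    [0, 0, 0],
    [0, 0, 0],
    [0, 0, 0],
  ],
)

```text
time: 21.0
position: [0.5057, -0.0299, 0.1024]
orientation: [180.0, -0.1, 12.8]
ft_force: [0.0, 0.8, -2.5]
opening: 0.0114
finger_force: 30.0
```

Request:
carry_out(
  xyz=[
    [0, 0, 0.001],
    [0, 0, 0.002],
    [0, 0, 0.002],
  ],
  delta_rot=[
    [0, 0, 0],
    [0, 0, 0],
    [0, 0, 0],
  ],
)

```text
time: 21.25
position: [0.5059, -0.0299, 0.1013]
orientation: [-180.0, -0.1, 12.8]
ft_force: [-2.0, 0.3, 3.0]
opening: 0.012
finger_force: 30.0
```

Request:
carry_out(
  xyz=[
    [0, 0, 0.001],
    [0, 0, 0.001],
    [0, 0, 0.001],
  ],
  delta_rot=[
    [0, 0, 0],
    [0, 0, 0],
    [0, 0, 0],
  ],
)

```text
time: 21.5
position: [0.506, -0.0299, 0.1012]
orientation: [-180.0, -0.1, 12.8]
ft_force: [-3.3, 0.1, 8.9]
opening: 0.0116
finger_force: 30.0
```

Request:
carry_out(
  xyz=[
    [0, 0, 0],
    [0, 0, 0],
    [0, 0, 0],
    [0, 0, 0],
    [0, 0, 0],
  ],
  delta_rot=[
    [0, 0, 0],
    [0, 0, 0],
    [0, 0, 0],
    [0, 0, 0],
    [0, 0, 0],
  ],
  grip=0.13,
)

```text
time: 21.92
position: [0.5056, -0.0299, 0.0998]
orientation: [-180.0, -0.1, 12.8]
ft_force: [0.2, -0.3, -0.6]
opening: 0.0385
finger_force: 0.0
```

Request:
carry_out(
  xyz=[
    [0, 0, -0.02],
    [0, 0, -0.05],
    [0, 0, -0.08],
    [0, 0, -0.11],
    [0, 0, -0.13],
    [0, 0, -0.133],
    [0, 0, -0.133],
  ],
  delta_rot=[
    [0, 0, 0],
    [0, 0, 0],
    [0, 0, 0],
    [0, 0, 0],
    [0, 0, 0],
    [0, 0, 0],
    [0, 0, 0],
  ],
)

```text
time: 22.5
position: [0.5062, -0.0299, 0.2005]
orientation: [180.0, -0.2, 12.8]
ft_force: [-0.3, -0.1, -0.6]
opening: 0.04
finger_force: 0.0
```

```bash
python3 t.py .4763 .0962 .2 12.9
```

```text
shift [-0.0015 -0.1728  0.0006] turn [ 0.0004 -0.005  -0.0016]
t 22.5 [ 0.5062 -0.0299  0.2005] [179.98  -0.23  12.83] q [ -8.  14.   9. 112.  -3.  54. -74.] open 0.04 F [-0.3 -0.1 -0.6]
```

Green is down. Returning to the red board at (0.476, 0.0965).

Request:
carry_out(
  xyz=[
    [-0.001, -0.03, 0],
    [-0.001, -0.075, 0],
    [-0.001, -0.12, 0],
    [-0.001, -0.155, 0],
    [-0.001, -0.17, 0],
    [-0.001, -0.173, 0],
    [-0.001, -0.173, 0],
    [-0.001, -0.173, 0],
  ],
  delta_rot=[
    [0, 0, 0],
    [0, 0, 0],
    [0, 0, 0],
    [0, 0, 0],
    [0, 0, 0],
    [0, 0, 0],
    [0, 0, 0],
    [0, 0, 0],
  ],
)

```text
time: 23.17
position: [0.4756, 0.0951, 0.1988]
orientation: [180.0, 0.0, 12.8]
ft_force: [-0.5, 0.1, 0.3]
opening: 0.0396
finger_force: 0.0
```

Request:
carry_out(
  xyz=[
    [0, 0, 0],
    [0, 0, 0],
    [0, 0, 0],
  ],
  delta_rot=[
    [0, 0, 0],
    [0, 0, 0],
    [0, 0, 0],
  ],
)

```text
time: 23.42
position: [0.4761, 0.0953, 0.1996]
orientation: [180.0, -0.1, 12.7]
ft_force: [-0.8, -0.4, 0.8]
opening: 0.04
finger_force: 0.0
```

```bash
python3 t.py .4763 .0964 .1 12.9
```

```text
shift [ 0.0004 -0.0015  0.1328] turn [ 0.0003 -0.0019 -0.0043]
t 23.42 [0.4761 0.0953 0.1996] [ 1.7999e+02 -8.0000e-02  1.2710e+01] q [-19.  12.   5. 114.  -1.  54. -91.] open 0.04 F [-0.8 -0.4  0.8]
```

Request:
carry_out(
  xyz=[
    [0, -0.001, 0.03],
    [0, -0.001, 0.06],
    [0, -0.001, 0.09],
    [0, -0.001, 0.115],
    [0, -0.001, 0.127],
    [0, -0.001, 0.132],
    [0, -0.001, 0.132],
  ],
  delta_rot=[
    [0, 0, -0.003],
    [0, 0, -0.003],
    [0, 0, -0.003],
    [0, 0, -0.003],
    [0, 0, -0.003],
    [0, 0, -0.003],
    [0, 0, -0.003],
  ],
)

```text
time: 24.0
position: [0.4756, 0.0968, 0.1002]
orientation: [180.0, -0.0, 12.9]
ft_force: [-0.5, -0.3, 0.6]
opening: 0.0401
finger_force: 0.0
```

Request:
carry_out(
  xyz=[
    [0, 0, 0],
    [0, 0, 0],
    [0, 0, 0],
    [0, 0, 0],
    [0, 0, 0],
    [0, 0, 0],
  ],
  delta_rot=[
    [0, 0, 0],
    [0, 0, 0],
    [0, 0, 0],
    [0, 0, 0],
    [0, 0, 0],
    [0, 0, 0],
  ],
  grip=1,
)

```text
time: 24.5
position: [0.4763, 0.0974, 0.1013]
orientation: [-180.0, -0.2, 13.0]
ft_force: [-0.6, -0.9, 3.1]
opening: 0.0116
finger_force: 30.0
```

Request:
carry_out(
  xyz=[
    [0, 0, -0.01],
    [0, 0, -0.035],
    [0, 0, -0.075],
    [0, 0, -0.12],
    [0, 0, -0.165],
    [0, 0, -0.2],
    [0, 0, -0.22],
    [0, 0, -0.227],
  ],
  delta_rot=[
    [0, 0, 0],
    [0, 0, 0],
    [0, 0, 0],
    [0, 0, 0],
    [0, 0, 0],
    [0, 0, 0],
    [0, 0, 0],
    [0, 0, 0],
  ],
)

```text
time: 25.17
position: [0.4767, 0.0973, 0.2739]
orientation: [-180.0, -0.3, 13.0]
ft_force: [0.9, 0.2, -4.3]
opening: 0.0118
finger_force: 30.0
```

```bash
python3 t.py .5345 -.1577 .27 12.9
```

```text
shift [-0.0011  0.3486  0.0051] turn [-0.0003 -0.0074  0.0012]
t 25.17 [0.4767 0.0973 0.2739] [-179.98   -0.34   12.95] q [-19.   7.   5. 110.  -1.  63. -91.] open 0.0118 F [ 0.9  0.2 -4.3]
```

Request:
carry_out(
  xyz=[
    [0, 0.01, 0],
    [0, 0.03, 0],
    [0, 0.06, 0],
    [0, 0.1, 0],
    [0, 0.14, 0],
    [0, 0.18, 0],
    [0, 0.22, 0],
    [0, 0.255, 0],
  ],
  delta_rot=[
    [0, 0, 0],
    [0, 0, 0],
    [0, 0, 0],
    [0, 0, 0],
    [0, 0, 0],
    [0, 0, 0],
    [0, 0, 0],
    [0, 0, 0],
  ],
)

```text
time: 25.83
position: [0.5169, -0.0921, 0.2686]
orientation: [-180.0, 0.2, 12.9]
ft_force: [-0.6, -0.4, -3.3]
opening: 0.0117
finger_force: 30.0
```

Request:
carry_out(
  xyz=[
    [0, 0.033, 0],
    [0, 0.06, 0],
    [0, 0.08, 0],
    [0, 0.09, 0],
    [0, 0.094, 0],
    [0, 0.094, 0],
    [0, 0.094, 0],
    [0, 0.094, 0],
  ],
  delta_rot=[
    [0, 0, 0],
    [0, 0, 0],
    [0, 0, 0],
    [0, 0, 0],
    [0, 0, 0],
    [0, 0, 0],
    [0, 0, 0],
    [0, 0, 0],
  ],
)

```text
time: 26.5
position: [0.5341, -0.1564, 0.2705]
orientation: [-179.9, -0.1, 13.1]
ft_force: [-0.0, 0.4, -3.6]
opening: 0.0121
finger_force: 30.0
```

Request:
carry_out(
  xyz=[
    [0, 0, 0.01],
    [0, 0, 0.03],
    [0, 0, 0.06],
    [0, 0, 0.085],
    [0, 0, 0.1],
    [0, 0, 0.105],
    [0, 0, 0.105],
    [0, 0, 0.105],
  ],
  delta_rot=[
    [0, 0, 0],
    [0, 0, 0],
    [0, 0, 0],
    [0, 0, 0],
    [0, 0, 0],
    [0, 0, 0],
    [0, 0, 0],
    [0, 0, 0],
  ],
)

```text
time: 27.17
position: [0.535, -0.1579, 0.1928]
orientation: [180.0, -0.1, 13.0]
ft_force: [0.8, -0.4, -3.8]
opening: 0.0117
finger_force: 30.0
```

```bash
python3 t.py .5345 -.1577 .1 12.9; python3 -c "
from h import *
b=env.camera('scene')[100:370,140:440,::-1]
cv2.imwrite('pics/i.png',cv2.resize(b,None,fx=2,fy=2))"
```

```text
shift [-0.0009 -0.0005  0.1238] turn [ 0.0005 -0.0031  0.0017]
t 27.17 [ 0.535  -0.1579  0.1928] [ 1.7998e+02 -1.4000e-01  1.2980e+01] q [  1.  20.  15. 105.  -6.  55. -58.] open 0.0117 F [ 0.8 -0.4 -3.8]
```

View pics/i.png

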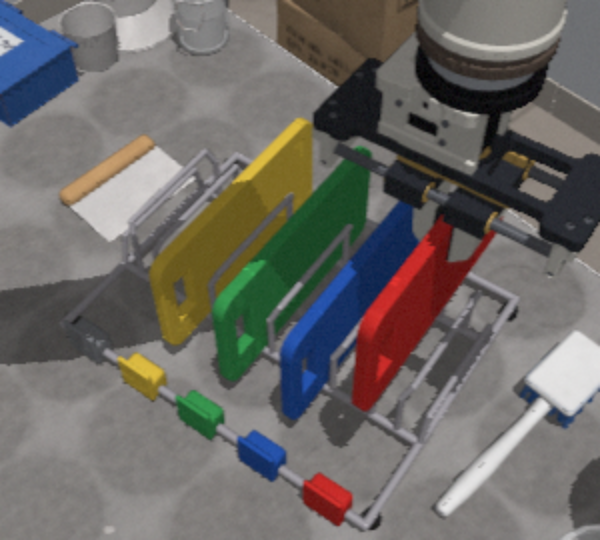

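Red hangs over the red-clip slot (crop (370,400)), and the others are seated. Lowering it.

Request:
carry_out(
  xyz=[
    [0, 0, 0.01],
    [0, 0, 0.03],
    [0, 0, 0.05],
    [0, 0, 0.07],
    [0, 0, 0.09],
    [0, 0, 0.107],
    [0, 0, 0.113],
    [0, 0, 0.113],
  ],
  delta_rot=[
    [0, 0, 0],
    [0, 0, 0],
    [0, 0, 0],
    [0, 0, 0],
    [0, 0, 0],
    [0, 0, 0],
    [0, 0, 0],
    [0, 0, 0],
  ],
)

```text
time: 27.88
position: [0.5339, -0.1578, 0.1065]
orientation: [-180.0, 0.0, 13.0]
ft_force: [-0.0, -0.5, -4.4]
opening: 0.0117
finger_force: 30.0
```

Request:
carry_out(
  xyz=[
    [0, 0, 0.003],
    [0, 0, 0.006],
    [0, 0, 0.008],
    [0, 0, 0.009],
    [0, 0, 0.009],
    [0, 0, 0.009],
  ],
  delta_rot=[
    [0, 0, 0],
    [0, 0, 0],
    [0, 0, 0],
    [0, 0, 0],
    [0, 0, 0],
    [0, 0, 0],
  ],
)

```text
time: 28.38
position: [0.5351, -0.158, 0.1014]
orientation: [180.0, -0.2, 13.0]
ft_force: [-0.4, -0.9, 0.6]
opening: 0.0121
finger_force: 30.0
```

Request:
carry_out(
  xyz=[
    [0, 0, 0.001],
    [0, 0, 0.002],
    [0, 0, 0.002],
  ],
  delta_rot=[
    [0, 0, 0],
    [0, 0, 0],
    [0, 0, 0],
  ],
)

```text
time: 28.63
position: [0.5353, -0.1582, 0.1012]
orientation: [180.0, -0.2, 12.9]
ft_force: [-4.6, 1.1, 11.4]
opening: 0.0115
finger_force: 30.0
```

Seated. Releasing, rising and moving clear of the cameras' view.

Request:
carry_out(
  xyz=[
    [0, 0, 0],
    [0, 0, 0],
    [0, 0, 0],
    [0, 0, 0],
    [0, 0, 0],
  ],
  delta_rot=[
    [0, 0, 0],
    [0, 0, 0],
    [0, 0, 0],
    [0, 0, 0],
    [0, 0, 0],
  ],
  grip=0.13,
)

```text
time: 29.05
position: [0.5346, -0.1579, 0.0991]
orientation: [-180.0, -0.1, 13.0]
ft_force: [-0.1, 0.2, 0.3]
opening: 0.0385
finger_force: 0.0
```

Request:
carry_out(
  xyz=[
    [0, 0, -0.02],
    [0, 0, -0.05],
    [0, 0, -0.09],
    [0, 0, -0.13],
    [0, 0, -0.17],
    [0, 0, -0.2],
    [0, 0, -0.2],
  ],
  delta_rot=[
    [0, 0, 0],
    [0, 0, 0],
    [0, 0, 0],
    [0, 0, 0],
    [0, 0, 0],
    [0, 0, 0],
    [0, 0, 0],
  ],
)

```text
time: 29.63
position: [0.5374, -0.159, 0.2546]
orientation: [179.8, -0.6, 12.9]
ft_force: [1.0, -0.9, 0.2]
opening: 0.0398
finger_force: 0.0
```

Request:
carry_out(
  xyz=[
    [0, -0.05, -0.02],
    [0, -0.1, -0.04],
    [0, -0.15, -0.05],
    [0, -0.2, -0.05],
    [0, -0.25, -0.05],
    [0, -0.3, -0.05],
    [0, -0.35, -0.05],
    [0, -0.4, -0.05],
  ],
  delta_rot=[
    [0, 0, 0],
    [0, 0, 0],
    [0, 0, 0],
    [0, 0, 0],
    [0, 0, 0],
    [0, 0, 0],
    [0, 0, 0],
    [0, 0, 0],
  ],
)

```text
time: 30.3
position: [0.466, 0.1359, 0.2863]
orientation: [-180.0, -0.1, 13.0]
ft_force: [0.2, 0.4, -0.1]
opening: 0.0403
finger_force: 0.0
```

Request:
carry_out(
  xyz=[
    [0, -0.05, 0],
    [0, -0.1, 0],
    [0, -0.15, 0],
    [0, -0.2, 0],
    [0, -0.25, 0],
    [0, -0.27, 0],
    [0, -0.28, 0],
    [0, -0.28, 0],
  ],
  delta_rot=[
    [0, 0, 0],
    [0, 0, 0],
    [0, 0, 0],
    [0, 0, 0],
    [0, 0, 0],
    [0, 0, 0],
    [0, 0, 0],
    [0, 0, 0],
  ],
)

```text
time: 30.97
position: [0.4189, 0.3404, 0.2859]
orientation: [180.0, -0.0, 13.1]
ft_force: [-0.5, -0.4, 0.7]
opening: 0.0399
finger_force: 0.0
```

```bash
python3 t.py .5 0 .3 12.9
python3 - <<'E'
from h import *
a=env.camera("top");b=env.camera("scene")
cv2.imwrite("pics/top1.png",a[:,:,::-1])
cv2.imwrite("pics/j.png",np.hstack([cv2.resize(a[110:330,180:420,::-1],(436,400)),cv2.resize(b[120:370,140:440,::-1],(360,300)).copy() if 0 else cv2.resize(b[110:385,150:400,::-1],(363,400))]))
h=cv2.cvtColor(a,cv2.COLOR_RGB2HSV)
for n,(x,y) in dict(red=(.5345,-.1577),yellow=(.491,.0324),green=(.5055,-.031),blue=(.52,-.094)).items():
    H=h[...,0].astype(int);H=np.where(H>170,H-180,H)
    lo,hi={"red":(-8,8),"yellow":(20,32),"green":(45,85),"blue":(100,125)}[n]
    m=((H>=lo)&(H<=hi)&(h[...,1]>100)&(h[...,2]>25)).astype(np.uint8)
    k=np.zeros_like(m);k[125:320,205:405]=m[125:320,205:405]
    N,L,S,C=cv2.connectedComponentsWithStats(k);j=1+np.argmax(S[1:,4])
    p,f=fit({"top":L==j},[x,y,12.9,0]);d=p[:2]-[x,y]
    u=np.array([np.cos(.2252),np.sin(.2252)]);print(n,np.round(p,3),round(f,3),"along",round(d@u,4))
E
```

```text
shift [ 0.0021  0.4666 -0.0188] turn [ 0.0001 -0.0004  0.0054]
t 30.97 [0.4189 0.3404 0.2859] [ 1.800e+02 -2.000e-02  1.314e+01] q [ -37.   13.   -6.  101.    1.   66. -120.] open 0.0399 F [-0.5 -0.4  0.7]
red [ 0.534 -0.163 12.763 -1.962] 0.062 along -0.0014
yellow [ 0.492  0.033 12.761  0.079] 0.089 along 0.0009
green [ 0.507 -0.031 12.774 -0.75 ] 0.066 along 0.0015
blue [ 0.522 -0.094 12.862 -0.542] 0.051 along 0.0016
```

View pics/j.png

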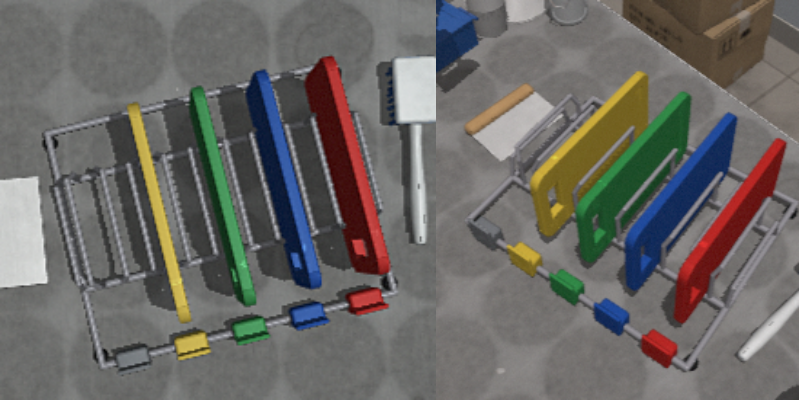

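All four boards stand behind their own clips, for example yellow behind (191,343) and red behind (366,300). The fit puts each within 2 mm of its slot centre. Handing in.

```bash
python3 -c "
from bench import env
print(env.hand_in())"
```

```text
the job is handed in; nothing more can be done
None
```

The red, yellow and green boards each stand fully down in the slot with their own clip colour, within about 2 mm of centre; blue was not moved and the job is handed in at about 31 s (limit 104 s).

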